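Spin the hand nut off a bridge clamp

TASK

Unscrew the two-armed hand nut from the bridge clamp, without forcing it off its thread, lift it off the stud once the thread has let go, and stand it upright in the round parts dish. Leave the other things on the bench as they are.

Things in the scene. Friction and masses are not known exactly. Their poses are not given: they have to be found in the camera images.
- bridge_clamp: Clamp fixed to the bench: plywood board 100 x 280 mm, a wood workpiece, and a steel bar 40 x 255 mm, top at z = 52 mm. Two upright threaded studs rise 86 mm above the bar: one carries the hand nut, the other, at +160 mm on the clamp's y axis, is bare (its nut is already off). Origin on the bench straight under the nut's stud; z up; yaw varies up to 30 degrees.
- clamp_nut: The hand nut: dark steel cap, closed on top, 92 mm high, 51 mm across at the foot, 0.17 to 0.33 kg, with two steel arms opposite each other. Origin: centre of the lower rim; z up on the axis, x along the arms. Right-hand thread: counter-clockwise from above loosens, rising 15 mm a turn. It turns easily (under 5 N at an arm), has 2.5 mm of up-and-down play and stays where it is left.
- nut_knob (a point): Point on the hand nut's axis, 78 mm above its lower rim: middle of its round grip, 46 mm diameter, from 66 to 92 mm above the rim, to take from above. Axes as the nut. While the thread still holds, a gentle pull is stopped after some 3 mm; once it has let go the nut lifts freely at any angle, and if turned farther it drops 5 mm with a click every third of a turn, without harm.
- nut_arms (a point): Point on the hand nut's axis, 56 mm above its lower rim: mid-height of the arms, which are 12 mm wide, 14 mm high (49 to 63 mm above the rim) and reach out to 95 mm from the axis along the nut's x and -x; they can be pushed round with closed fingertips. From the start the nut needs about 1.6 or about 2.6 turns before it lifts off; which, varies and must be felt.
- parts_dish: Round plain metal parts dish fixed on the bench, 152 mm outer diameter, rim 14 mm high, inner floor flat, 4 mm above the bench, about 130 mm across. Origin: centre of its underside, on the bench.
- pliers: Pliers with red handles, 161 mm long, lying on the bench; leave alone. Origin: centre of the underside.
- masking_tape: Roll of masking tape, 98 mm across, 25 mm high, lying flat; leave alone. Origin: centre of the underside.
- jar_screws: Glass jar of screws with a yellow lid, 68 mm diameter, 95 mm high, upright; leave alone. Origin: centre of the underside.
- wood_block_2: Strip of wood 38 x 140 x 19 mm, lying flat; leave alone. Origin: centre of the underside.
- stud_a: One of the clamp's two studs: steel, 25 mm core, 33.5 mm over its coarse thread, from z = 52 to 138 mm, with a 44 mm washer 3 mm thick at its foot. Origin: centre of its foot. One stud is threaded over a longer stretch than the other (45 against 30 mm); they change places from start to start.
- stud_b: The other stud, standing in the other of the two places; otherwise as stud_a.
Not all that is in view belongs to the job. There is more than one size of the parts_dish; the one meant has the size given above.

How it is judged (in metres and radians):
On the way:
1. the hand nut is lifted clear above its stud, still upright (z of clamp_nut in the frame of bridge_clamp above 0.142 m and angle between clamp_nut's own z axis and vertical below 0.35 rad), for 0.1 s.
At the end, for the whole second after the job is handed in: The hand nut stands upright (within 0.1 rad) on the floor of the parts dish, its rim no more than 10 mm above the bench and its axis within 45 mm of the dish's centre, at rest and released (horizontal distance between clamp_nut and parts_dish below 0.045 m and height (world z) of clamp_nut below 0.01 m and angle between clamp_nut's own z axis and vertical below 0.1 rad and linear speed of clamp_nut below 0.02 m/s); the robot touches nothing.
It fails at once if the nut is forced: more than 80 N between the hand nut and the stud it is on (contact force between clamp_nut and stud_a above 80 N or contact force between clamp_nut and stud_b above 80 N).
It fails at once if the hand nut is dropped or slammed into the dish (more than 80 N) (contact force between clamp_nut and parts_dish above 80 N).
It fails at once if a bystander (pliers, masking tape, jar, wood strip) is moved more than 30 mm (distance of any of pliers, masking_tape, jar_screws, wood_block_2 from where it was at the start of the episode above 0.03 m).
It also fails if it takes over 72 s, if anything falls off the work surface, if the arm or the gripper's body presses on something with over 40 N, if the wrist force passes 120 N, or if a joint passes its speed limit or range.

ROBOT

A 6-joint arm with a two-finger parallel gripper is mounted at the origin on a cart in front of the work surface, level with it; the furniture and walls round the work are solid. World frame = base frame: x ahead of the robot, y to its left, z up, the work surface at z = 0. Lengths are in mm, angles in rad, forces in N, time in s.
With the tool pointing down it reaches from about 250 to 800 mm from the base axis. Payload 3.9 kg.
Tool frame: the origin (TCP) lies on the centre line of the jaws, within the pads' length; the fingertips stand 22 mm ahead of it and the grasp point (between the pads) lies 3 mm ahead of it (bot.finger_overhang is the distance from the TCP to the fingertips, in mm); z points along the fingers, y is the line along which they close (so a half turn about z gives the same grasp; the last joint's range is limited). The gripper opens to 85 mm and grips with 20 to 120 N. Pads are 22 mm wide; open, the fingers measure 114 mm over their backs; the gripper's body (76 mm by 85 mm) begins 54 mm behind the grasp point. The pads swing forward as they close: fully open they stand 13 mm farther back than shut.
Start: joints at [-1.113, 0.26, -0.138, 1.173, 0, 1.571], TCP at [232.031, -470.932, 253.304] pointing down, gripper open.
Joint ranges: [-2.78, 2.78], [-0.83, 1.72], [-1.28, 1.37], [-1.9, 2.12], [-1.57, 1.48], [-3.14, 3.14]. Speed limits (rad/s): [2.57, 2.57, 3.14, 3.14, 3.14, 3.14].

INTERFACE

Orientations are given as [roll, pitch, yaw] about the fixed x, y, z axes, in that order (R = Rz(yaw) Ry(pitch) Rx(roll)).
In Python, from workcell import bot, read_camera, get_calibration, nets gives the robot as it stands. The module is installed in compiled form; this text tells all that it offers.
- The arm moves only by the tool servo_tool, never from a script. Its argument "commands" is a list of rows, each an object of numbers: "jaw": the closure, from 0 (fully open) to 1 (shut); "tx", "ty", "tz": the shift along the tool's x, y, z in m; "wx", "wy", "wz": the turn, a rotation vector about the tool's x, y, z in rad. A call has exactly 8 rows; each row is the pose to reach, as a shift and turn from the pose commanded when the call began, along the tool's axes at that moment; what a row does not reach only later rows make up. A row lasts 1/10 s, in which the tool goes at most 50 mm and 8.59 degrees, less where a joint would pass 70% of its speed; a pose out of reach is approached as far as the arm can. A call with a gripper value outside its range is refused whole. The fingers move at their own pace and stop on an object; "squeeze" is the grip in N (left out, the last holds). Time passes only in rows, so rows that repeat a pose let the fingers close, or fill a call up. It gives the time, the measured TCP pose, the force, the opening and the grip force at its end, in the units of the state.
- bot.state(): the state, without advancing time (a new reading comes with each control period).
- read_camera(name): name is "scene" or "side" or "wrist"; returns (picture, depth): 384x512x3 uint8, red, green, blue; 384x512 float32, mm along the optical axis (not along the pixel's ray), 0 where there is no reading.
- get_calibration(name): a dict with "K" (3x3 intrinsics, pixels), "rvec" (rotation vector, rad) and "tvec" (3), from world to camera coordinates, as OpenCV has them. Camera axes: x right, y down, z forward; pixel columns grow to the right and rows downward; lengths in mm; the calibration is good to about 2 mm. The wrist camera is an equidistant fisheye: a pixel r from the principal point sees the ray r / f radians off the axis. A picture is of the moment at which its call begins: read the wrist's pose just before it. get_calibration takes no time and is no camera call; for the wrist camera it gives the pose at the moment of the call.
- bot.hand_in(): hands the job in; it is judged then, once.
Trained networks look in the newest picture that a camera, given by its name, has taken for a name from the list of things; names that differ only in an ending like _2 or _b are one class to them, and where a whole thing is asked for, a point or a joint stands for the part that bears it (a point fixed in the world has none). Each returns a list of dicts, best first, with "confidence" (0 to 1); they miss things now and then, are a little off and sometimes report something else, mostly with a low value. They report only what shows in the picture. A call takes as long as a camera call. They do not tell look-alikes from the thing itself.
- nets.find_in(camera, label): "pixel" ([column, row] in pixels, amid what is visible of it).
- nets.masks_of(camera, label): "mask" (384x512 bool, what is visible of it) and "pixel" ([column, row] in pixels, amid what is visible of it).
The state is a dict: "time": time; "joints": joint angles; "dq": joint speeds; "effort": joint torques, N m; "eef_pos": TCP position; "eef_rot": TCP orientation; "force": force on the tool from outside, world axes, zero at the start; "ft_torque": the same for the moment, N m; "grip_width": opening from 0.0 (shut) to 1.0 (fully open); "finger_force": force on a finger pad.
Only numpy, scipy, OpenCV 4.12 (cv2) and the standard library are available. Lean on these libraries where they do the work, as an engineer would, in place of code of your own. Each camera call takes 0.05 s, during which the arm holds its last target. There are 200 camera calls.

## Working session

There is one attempt and no reset: what is moved stays moved. The work goes in short steps, Python scripts to look and compute and a tool call to move; the robot and the scene stay as the last step left them, time stands still between calls to the robot, and variables do not carry over. Pictures are saved under pics/ and viewed, at most 10 in all, crops included, and the job is handed in when it is done.

Besides the shell and the picture viewer there is one more tool, called after ">>>" as name([rows], argument=value, ...), one row to a line, values as JSON. servo_tool: Moves the arm, as the interface text tells. Its arguments: {"type":"object","properties":{"commands":{"type":"array"},"squeeze":{"type":"number"}},"required":["commands"]}

```bash
mkdir -p pics
cat > h.py <<'E'
import numpy as np, cv2
from workcell import bot, read_camera, get_calibration, nets
def pts(name, d, cal=None):
    c=cal or get_calibration(name); K=np.array(c["K"]); R=cv2.Rodrigues(np.array(c["rvec"],float))[0]; t=np.array(c["tvec"],float).ravel()
    v,u=np.mgrid[:384,:512]; x=(u-K[0,2])/K[0,0]; y=(v-K[1,2])/K[1,1]
    P=np.stack([x*d,y*d,d],-1); W=(P-t)@R; W[d==0]=np.nan
    return W
E
python3 - <<'E'
from h import *
print(bot.state())
for n in ("scene","side"):
    im,d=read_camera(n); cv2.imwrite(f"pics/{n}.png",im[...,::-1]); W=pts(n,d); np.save(n+".npy",W)
    for l in ("clamp_nut","parts_dish","bridge_clamp","stud_a","pliers","masking_tape","jar_screws","wood_block_2"):
        for r in nets.masks_of(n,l)[:3]:
            m=r["mask"]; p=W[m]; p=p[~np.isnan(p[:,0])]
            if len(p): print(n,l,round(r["confidence"],2),np.round(r["pixel"]),np.round(np.percentile(p,[2,50,98],axis=0)).tolist())
E
```

```text
{'time': 0.0, 'joints': array([-1.11301053e+00,  2.60701381e-01, -1.39362362e-01,  1.17267264e+00,
        1.97892513e-05,  1.57078955e+00]), 'dq': array([-0.00082142,  0.00129589, -0.00084594,  0.00066367,  0.001846  ,
        0.00126013]), 'effort': array([ 7.48051298e-04, -4.05675745e+01,  2.53923333e+01,  1.88169099e-02,
        2.83148711e-04,  4.10921132e-06]), 'eef_pos': array([ 231.76107534, -470.38214491,  252.45827066]), 'eef_rot': array([-3.13965259e+00, -1.98023569e-05,  4.57792536e-01]), 'force': array([ 0.09846252, -0.49891543,  0.2132153 ]), 'ft_torque': array([0.01246382, 0.01092814, 0.01155814]), 'finger_force': 0.0, 'grip_width': 1.0019960160319443}
scene clamp_nut 0.78 [217. 194.] [[530.0, -209.0, 5.0], [546.0, 54.0, 119.0], [665.0, 125.0, 154.0]]
scene parts_dish 0.96 [272. 193.] [[448.0, -326.0, 1.0], [517.0, -266.0, 6.0], [577.0, -183.0, 17.0]]
scene parts_dish 0.6 [234. 191.] [[535.0, -247.0, 0.0], [642.0, -200.0, 5.0], [693.0, -20.0, 114.0]]
scene bridge_clamp 0.85 [210. 242.] [[457.0, -13.0, 5.0], [506.0, 162.0, 20.0], [563.0, 256.0, 54.0]]
scene stud_a 0.8 [
[... 789 characters left out ...]
de parts_dish 0.76 [223. 195.] [[636.0, -247.0, -0.0], [681.0, -203.0, 3.0], [727.0, -145.0, 11.0]]
side bridge_clamp 0.77 [246. 278.] [[459.0, -3.0, 5.0], [516.0, 178.0, 18.0], [595.0, 259.0, 53.0]]
side stud_a 0.6 [243. 257.] [[496.0, 185.0, 54.0], [509.0, 204.0, 104.0], [527.0, 211.0, 138.0]]
side pliers 0.73 [303. 268.] [[312.0, 44.0, -1.0], [359.0, 116.0, 10.0], [392.0, 181.0, 13.0]]
side masking_tape 0.5 [300. 173.] [[379.0, -490.0, -3.0], [420.0, -437.0, 14.0], [466.0, -398.0, 26.0]]
side jar_screws 0.87 [309. 221.] [[336.0, -86.0, -0.0], [367.0, -41.0, 60.0], [400.0, -30.0, 96.0]]
side wood_block_2 0.75 [320. 194.] [[287.0, -327.0, -0.0], [338.0, -257.0, 17.0], [392.0, -208.0, 21.0]]
```

Run:
```python
import cv2,numpy as np
a=cv2.imread("pics/scene.png")[130:290,150:370];cv2.imwrite("pics/c1.png",cv2.resize(a,None,fx=3.6,fy=3.6,interpolation=cv2.INTER_CUBIC))
S=np.vstack([np.load(f+".npy").reshape(-1,3) for f in("scene","side")]);S=S[~np.isnan(S[:,0])]
c=np.array([548,45.])
n=S[(np.hypot(*(S[:,:2]-c).T)<110)&(S[:,2]>85)&(S[:,2]<180)&(S[:,1]<140)]
print("top z",np.percentile(n[:,2],[50,90,99,99.8]))
for lo in range(85,170,6):
    q=n[(n[:,2]>=lo)&(n[:,2]<lo+6)]
    if len(q)>5: print(lo,len(q),np.round(np.percentile(q,[3,50,97],axis=0)[:,:2]).tolist())
st=S[(abs(S[:,2]-137.5)<3)&(np.hypot(S[:,0]-510,S[:,1]-200)<35)]; print("stud top",st.mean(0),st.min(0),st.max(0),len(st))
# dishes: rim circle
for c,R in (((512,-255),90),((683,-200),65)):
    q=S[(np.hypot(*(S[:,:2]-c).T)<R)&(S[:,2]>9)&(S[:,2]<20)]
    A=np.c_[2*q[:,:2],np.ones(len(q))];s=np.linalg.lstsq(A,(q[:,:2]**2).sum(1),rcond=None)[0]
    print("dish",s[:2],np.sqrt(s[2]+s[0]**2+s[1]**2),len(q),q[:,:2].min(0),q[:,:2].max(0))
```

```text
top z [123.42172441 152.27492018 154.41073522 155.11247543]
85 49 [[531.0, 37.0], [541.0, 57.0], [566.0, 62.0]]
91 51 [[530.0, 36.0], [543.0, 58.0], [565.0, 63.0]]
97 49 [[531.0, 38.0], [543.0, 58.0], [562.0, 64.0]]
103 38 [[531.0, 37.0], [542.0, 57.0], [572.0, 65.0]]
109 100 [[529.0, -40.0], [546.0, 61.0], [576.0, 130.0]]
115 153 [[529.0, -45.0], [547.0, 60.0], [574.0, 131.0]]
121 271 [[530.0, -46.0], [556.0, 61.0], [576.0, 129.0]]
127 61 [[531.0, 33.0], [545.0, 56.0], [572.0, 66.0]]
133 65 [[532.0, 36.0], [546.0, 57.0], [572.0, 63.0]]
139 54 [[532.0, 37.0], [544.0, 57.0], [571.0, 62.0]]
145 67 [[532.0, 32.0], [546.0, 55.0], [571.0, 63.0]]
151 188 [[534.0, 19.0], [554.0, 40.0], [573.0, 60.0]]
stud top [511.95603857 195.55370437 137.15900699] [500.63505462 177.59991917 134.50839159] [527.37177919 211.49503384 139.66210664] 89
dish [ 506.22036009 -251.93630803] 71.33311221086504 311 [ 431.08868725 -331.82750565] [ 582.74672641 -176.33427545]
dish [ 679.42520385 -194.94411567] 52.64929500583858 57 [ 624.29211161 -250.59546622] [ 733.48561287 -139.93349021]
```

View pics/c1.png

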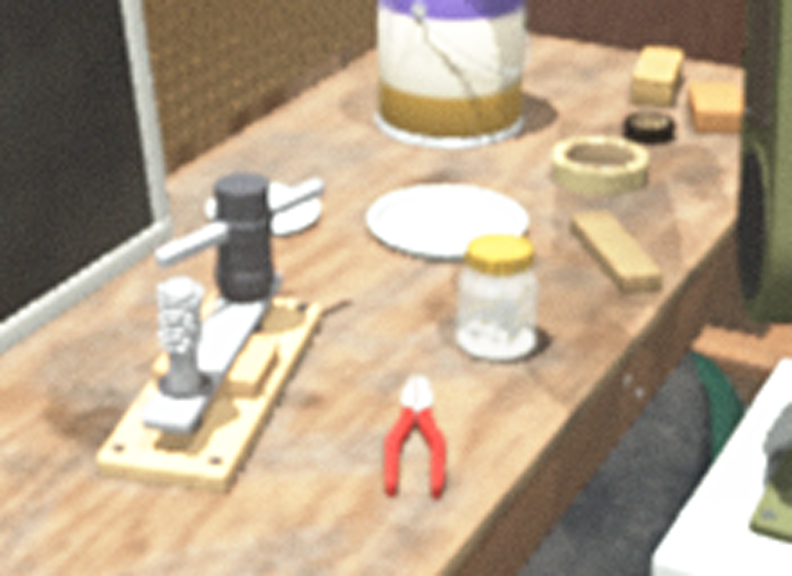

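The picture shows the nut at crop (245,240), with its arms along roughly y. The bare stud is at (180,340), the large dish at (447,220) and the small look-alike dish behind the nut at (265,208). The fits agree: the stud spacing is 160 mm and the large dish's rim is about 152 mm across.

```bash
cat >> h.py <<'E'
from scipy.spatial.transform import Rotation as Ro
def rel(pos,yaw):
    s=bot.state(); R=Ro.from_euler('xyz',s["eef_rot"]); T=Ro.from_euler('xyz',[np.pi,0,yaw])
    print("from",np.round(s["eef_pos"],1),np.round(s["eef_rot"],3),"j6",round(s["joints"][5],2)); print("t",np.round(R.inv().apply(np.array(pos)-s["eef_pos"]),1),"w",np.round((R.inv()*T).as_rotvec(),3))
E
python3 - <<'E'
from h import *
for f in("scene","side"):
    S=np.load(f+".npy").reshape(-1,3);S=S[~np.isnan(S[:,0])]
    r=np.hypot(S[:,0]-553.5,S[:,1]-40)
    a=S[(r>35)&(r<105)&(abs(S[:,2]-118)<10)]; 
    d=a[:,:2]-[553.5,40]; u=np.linalg.svd(d-d.mean(0))[2][0]; print(f,len(a),a[:,2].min(),a[:,2].max(),a.mean(0),"yaw",np.arctan2(u[1],u[0]))
    k=S[(r<30)&(S[:,2]>130)&(S[:,2]<150)]; 
    from scipy.optimize import least_squares
    print("knob",least_squares(lambda c:np.hypot(k[:,0]-c[0],k[:,1]-c[1])-23,[553,40],loss='soft_l1').x,len(k))
    q=S[(r<30)&(S[:,2]>150)]; print("top",np.median(q,0))
rel([553.5,40.5,220],0.1)
E
```

```text
scene 172 109.29272631732111 127.25924583017351 [553.83403345  48.29518945 119.95861395] yaw 1.3543453796827303
knob [555.56472601  37.16469652] 98
top [553.02302937  41.62454032 152.84633401]
side 149 109.97960114710699 125.94682046830164 [555.39463562  60.79914189 120.37274608] yaw 1.3534976514142059
knob [553.4276757   38.54526096] 100
top [551.94200998  41.4369595  152.27649219]
from [ 232.  -470.9  253.3] [3.142 0.    0.458] j6 1.57
t [ 514.4 -316.7   33.3] w [ 0.    -0.     0.358]
```

>>> servo_tool([
  {"jaw":0,"tx":0.038,"ty":-0.0235,"tz":0.0025,"wz":0.14},
  {"jaw":0,"tx":0.076,"ty":-0.047,"tz":0.005,"wz":0.28},
  {"jaw":0,"tx":0.114,"ty":-0.0705,"tz":0.0075,"wz":0.42},
  {"jaw":0,"tx":0.152,"ty":-0.094,"tz":0.01,"wz":0.56},
  {"jaw":0,"tx":0.19,"ty":-0.1175,"tz":0.0125,"wz":0.7},
  {"jaw":0,"tx":0.228,"ty":-0.141,"tz":0.015,"wz":0.84},
  {"jaw":0,"tx":0.266,"ty":-0.1645,"tz":0.0175,"wz":0.98},
  {"jaw":0,"tx":0.304,"ty":-0.188,"tz":0.02,"wz":1.12},
])

```text
validation failed for argument at $.co...
```

Run:
```python
from h import *
print(bot.state()["joints"],bot.finger_overhang)
rel([554,39.5,220],-1.79)
```

```text
[-1.11300247e+00  2.59981037e-01 -1.38106100e-01  1.17269735e+00
 -1.97581824e-06  1.57078980e+00] 22.0
from [ 232.  -470.9  253.3] [3.142 0.    0.458] j6 1.57
t [ 514.4 -315.6   33.3] w [ 0.    -0.     2.248]
```

>>> servo_tool([
  {"jaw":0.0,"tx":0.038,"ty":-0.0235,"tz":0.0025,"wx":0.0,"wy":0.0,"wz":0.14},
  {"jaw":0.0,"tx":0.076,"ty":-0.047,"tz":0.005,"wx":0.0,"wy":0.0,"wz":0.28},
  {"jaw":0.0,"tx":0.114,"ty":-0.0705,"tz":0.0075,"wx":0.0,"wy":0.0,"wz":0.42},
  {"jaw":0.0,"tx":0.152,"ty":-0.094,"tz":0.01,"wx":0.0,"wy":0.0,"wz":0.56},
  {"jaw":0.0,"tx":0.19,"ty":-0.1175,"tz":0.0125,"wx":0.0,"wy":0.0,"wz":0.7},
  {"jaw":0.0,"tx":0.228,"ty":-0.141,"tz":0.015,"wx":0.0,"wy":0.0,"wz":0.84},
  {"jaw":0.0,"tx":0.266,"ty":-0.1645,"tz":0.0175,"wx":0.0,"wy":0.0,"wz":0.98},
  {"jaw":0.0,"tx":0.304,"ty":-0.188,"tz":0.02,"wx":0.0,"wy":0.0,"wz":1.12},
])

```text
time: 1.7
eef_pos: [392.0, -216.1, 233.9]
eef_rot: [-3.09, 0.001, -0.538]
force: [-1.6, -1.4, 0.5]
grip_width: 1.003
finger_force: 0.0
```

Run:
```python
from h import *
print(bot.state()["joints"],bot.state()["time"])
rel([554,39.5,220],-1.79)
```

```text
[-0.53793997  0.13862954 -0.34865426  1.08428955  0.05131896  3.14165845] 1.7
from [ 392.  -216.1  233.9] [-3.09e+00  1.00e-03 -5.38e-01] j6 3.14
t [   8.1 -301.4   29.4] w [-0.044  0.033  1.252]
```

Run:
```python
from h import *
rel([554,39.5,225],0.3)
rel([554,39.5,225],1.354)
```

```text
from [ 392.  -216.1  233.9] [-3.09e+00  1.00e-03 -5.38e-01] j6 3.14
t [   8.1 -301.6   24.4] w [-0.049 -0.021 -0.838]
from [ 392.  -216.1  233.9] [-3.09e+00  1.00e-03 -5.38e-01] j6 3.14
t [   8.1 -301.6   24.4] w [-0.036 -0.048 -1.892]
```

>>> servo_tool([
  {"jaw":0.0,"tx":0.001,"ty":-0.038,"tz":0.003,"wx":-0.04,"wy":0.0,"wz":-0.14},
  {"jaw":0.0,"tx":0.002,"ty":-0.076,"tz":0.006,"wx":-0.05,"wy":-0.005,"wz":-0.28},
  {"jaw":0.0,"tx":0.003,"ty":-0.114,"tz":0.009,"wx":-0.05,"wy":-0.01,"wz":-0.42},
  {"jaw":0.0,"tx":0.004,"ty":-0.152,"tz":0.012,"wx":-0.05,"wy":-0.015,"wz":-0.56},
  {"jaw":0.0,"tx":0.005,"ty":-0.19,"tz":0.015,"wx":-0.05,"wy":-0.02,"wz":-0.7},
  {"jaw":0.0,"tx":0.006,"ty":-0.228,"tz":0.018,"wx":-0.05,"wy":-0.02,"wz":-0.84},
  {"jaw":0.0,"tx":0.007,"ty":-0.266,"tz":0.021,"wx":-0.05,"wy":-0.025,"wz":-0.98},
  {"jaw":0.0,"tx":0.008,"ty":-0.302,"tz":0.024,"wx":-0.05,"wy":-0.03,"wz":-1.12},
])

```text
time: 2.5
eef_pos: [554.3, 33.2, 224.1]
eef_rot: [3.138, 0.007, 0.576]
force: [0.2, 0.1, -0.4]
grip_width: 1.0
finger_force: 0.0
```

Run:
```python
from h import *
c=get_calibration("wrist"); K=np.array(c["K"]); R=cv2.Rodrigues(np.array(c["rvec"],float))[0]; t=np.array(c["tvec"],float).ravel()
im,d=read_camera("wrist"); cv2.imwrite("pics/w1.png",im[...,::-1])
v,u=np.mgrid[:384,:512]; x=(u-K[0,2])/K[0,0]; y=(v-K[1,2])/K[1,1]; th=np.hypot(x,y); s=np.tan(th)/np.maximum(th,1e-9)
P=np.stack([x*s*d,y*s*d,d],-1); W=((P-t)@R)[(d>0)&(th<1.4)]
r=np.hypot(W[:,0]-554,W[:,1]-39.5)
q=W[(r<60)&(W[:,2]>146)&(W[:,2]<160)]; print("top",len(q),q.mean(0),np.percentile(q,[1,50,99],axis=0))
a=W[(r>35)&(r<105)&(abs(W[:,2]-121)<9)]
if len(a): 
  m=a[:,:2].mean(0); uu=np.linalg.svd(a[:,:2]-m,full_matrices=False)[2][0]; print("arms",len(a),m,np.arctan2(uu[1],uu[0]),np.percentile(a,[1,99],axis=0))
rel([554,39.5,200],1.354); print(bot.state()["joints"])
```

```text
top 3382 [556.84007591  39.75747325 153.83329321] [[534.98153323  18.02231377 148.29561454]
 [557.04395627  39.92503816 153.99745808]
 [577.50178659  60.53177541 155.49086808]]
arms 2286 [558.71482132  48.32460682] 1.3574913683753709 [[533.46823487 -50.51505589 114.66849859]
 [579.70269042 129.62210425 126.32241089]]
from [557.7  37.5 223.7] [3.14e+00 2.00e-03 5.83e-01] j6 2.63
t [-2.  -3.8 23.7] w [ 0.001  0.002 -0.771]
[ 6.82844218e-02  3.32201627e-01 -1.12812218e-01  1.12661156e+00
 -2.14926602e-03  2.62639967e+00]
```

View pics/w1.png

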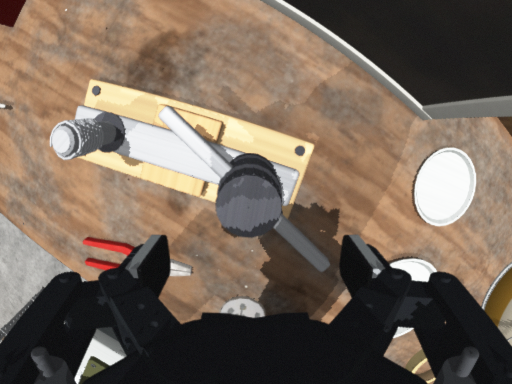

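The wrist view shows the cap at (250,195), its arms reaching to (170,115) and (325,265), and the bare stud at (70,138). I'll align with the arms and measure again once the arm has settled.

>>> servo_tool([
  {"jaw":0.0,"tx":0.0,"ty":-0.001,"tz":0.004,"wx":0.0,"wy":0.0,"wz":-0.14},
  {"jaw":0.0,"tx":-0.001,"ty":-0.002,"tz":0.008,"wx":0.0,"wy":0.0,"wz":-0.28},
  {"jaw":0.0,"tx":-0.001,"ty":-0.003,"tz":0.012,"wx":0.0,"wy":0.0,"wz":-0.42},
  {"jaw":0.0,"tx":-0.001,"ty":-0.003,"tz":0.016,"wx":0.0,"wy":0.0,"wz":-0.56},
  {"jaw":0.0,"tx":-0.001,"ty":-0.003,"tz":0.02,"wx":0.0,"wy":0.0,"wz":-0.7},
  {"jaw":0.0,"tx":-0.001,"ty":-0.003,"tz":0.024,"wx":0.0,"wy":0.0,"wz":-0.77},
  {"jaw":0.0,"tx":-0.001,"ty":-0.003,"tz":0.024,"wx":0.0,"wy":0.0,"wz":-0.77},
  {"jaw":0.0,"tx":-0.001,"ty":-0.003,"tz":0.024,"wx":0.0,"wy":0.0,"wz":-0.77},
])

```text
time: 3.35
eef_pos: [550.8, 33.3, 200.1]
eef_rot: [-3.139, 0.007, 1.338]
force: [-0.3, -0.5, -0.0]
grip_width: 0.997
finger_force: 0.0
```

```bash
cat >> h.py <<'E'
def wrist(fn=None):
    c=get_calibration("wrist"); K=np.array(c["K"]); R=cv2.Rodrigues(np.array(c["rvec"],float))[0]; t=np.array(c["tvec"],float).ravel()
    im,d=read_camera("wrist")
    if fn: cv2.imwrite(fn,im[...,::-1])
    v,u=np.mgrid[:384,:512]; x=(u-K[0,2])/K[0,0]; y=(v-K[1,2])/K[1,1]; th=np.hypot(x,y); s=np.tan(th)/np.maximum(th,1e-9)
    P=np.stack([x*s*d,y*s*d,d],-1); return ((P-t)@R)[(d>0)&(th<1.3)]
E
python3 - <<'E'
from h import *
W=wrist()
r=np.hypot(W[:,0]-555,W[:,1]-39.5)
q=W[(r<40)&(W[:,2]>149)&(W[:,2]<160)]; print("top",len(q),np.percentile(q,[1,50,99],axis=0), (np.percentile(q,1,axis=0)+np.percentile(q,99,axis=0))/2)
rel([555,39.5,152],1.354)
E
```

```text
top 4252 [[534.37433296  18.43833975 150.41608618]
 [555.77485264  40.55347306 153.9982066 ]
 [576.7643246   60.84190016 155.41445061]] [555.56932878  39.64011996 152.91526839]
from [551.   33.3 200.2] [-3.139  0.007  1.338] j6 1.87
t [ 7.3  2.6 48.2] w [-0.003  0.007 -0.016]
```

>>> servo_tool([
  {"jaw":0.0,"tx":0.004,"ty":0.0015,"tz":0.006,"wx":0.0,"wy":0.004,"wz":-0.01},
  {"jaw":0.0,"tx":0.0075,"ty":0.003,"tz":0.014,"wx":-0.003,"wy":0.007,"wz":-0.016},
  {"jaw":0.0,"tx":0.0075,"ty":0.003,"tz":0.022,"wx":-0.003,"wy":0.007,"wz":-0.016},
  {"jaw":0.0,"tx":0.0075,"ty":0.003,"tz":0.03,"wx":-0.003,"wy":0.007,"wz":-0.016},
  {"jaw":0.0,"tx":0.0075,"ty":0.003,"tz":0.038,"wx":-0.003,"wy":0.007,"wz":-0.016},
  {"jaw":0.0,"tx":0.0075,"ty":0.003,"tz":0.045,"wx":-0.003,"wy":0.007,"wz":-0.016},
  {"jaw":0.0,"tx":0.0075,"ty":0.003,"tz":0.049,"wx":-0.003,"wy":0.007,"wz":-0.016},
  {"jaw":0.0,"tx":0.0075,"ty":0.003,"tz":0.049,"wx":-0.003,"wy":0.007,"wz":-0.016},
])

```text
time: 4.2
eef_pos: [554.8, 39.6, 150.2]
eef_rot: [-3.14, 0.001, 1.355]
force: [-0.4, 0.5, -0.7]
grip_width: 1.003
finger_force: 0.0
```

>>> servo_tool([
  {"jaw":0.3,"tx":0.0,"ty":0.0,"tz":0.0,"wx":0.0,"wy":0.0,"wz":0.0},
  {"jaw":0.4,"tx":0.0,"ty":0.0,"tz":0.0,"wx":0.0,"wy":0.0,"wz":0.0},
  {"jaw":0.5,"tx":0.0,"ty":0.0,"tz":0.0,"wx":0.0,"wy":0.0,"wz":0.0},
  {"jaw":0.6,"tx":0.0,"ty":0.0,"tz":0.0,"wx":0.0,"wy":0.0,"wz":0.0},
  {"jaw":1.0,"tx":0.0,"ty":0.0,"tz":0.0,"wx":0.0,"wy":0.0,"wz":0.0},
  {"jaw":1.0,"tx":0.0,"ty":0.0,"tz":0.0,"wx":0.0,"wy":0.0,"wz":0.0},
  {"jaw":1.0,"tx":0.0,"ty":0.0,"tz":0.0,"wx":0.0,"wy":0.0,"wz":0.0},
  {"jaw":1.0,"tx":0.0,"ty":0.0,"tz":0.0,"wx":0.0,"wy":0.0,"wz":0.0},
], squeeze=35)

```text
time: 5.0
eef_pos: [555.8, 39.7, 151.4]
eef_rot: [3.14, 0.0, 1.356]
force: [0.9, -1.2, 2.9]
grip_width: 0.514
finger_force: 38.3
```

>>> servo_tool([
  {"jaw":1.0,"tx":0.0,"ty":0.0,"tz":-0.00035,"wx":0.0,"wy":0.0,"wz":-0.14},
  {"jaw":1.0,"tx":0.0,"ty":0.0,"tz":-0.0007,"wx":0.0,"wy":0.0,"wz":-0.28},
  {"jaw":1.0,"tx":0.0,"ty":0.0,"tz":-0.00105,"wx":0.0,"wy":0.0,"wz":-0.42},
  {"jaw":1.0,"tx":0.0,"ty":0.0,"tz":-0.0014,"wx":0.0,"wy":0.0,"wz":-0.56},
  {"jaw":1.0,"tx":0.0,"ty":0.0,"tz":-0.0017,"wx":0.0,"wy":0.0,"wz":-0.7},
  {"jaw":1.0,"tx":0.0,"ty":0.0,"tz":-0.002,"wx":0.0,"wy":0.0,"wz":-0.84},
  {"jaw":1.0,"tx":0.0,"ty":0.0,"tz":-0.0023,"wx":0.0,"wy":0.0,"wz":-0.98},
  {"jaw":1.0,"tx":0.0,"ty":0.0,"tz":-0.0027,"wx":0.0,"wy":0.0,"wz":-1.12},
])

```text
time: 5.8
eef_pos: [554.3, 39.8, 154.0]
eef_rot: [-3.14, -0.001, 2.481]
force: [-2.0, -0.1, 6.4]
grip_width: 0.515
finger_force: 38.6
```

>>> servo_tool([
  {"jaw":1.0,"tx":0.0,"ty":0.0,"tz":-0.0006,"wx":0.0,"wy":0.0,"wz":-0.14},
  {"jaw":1.0,"tx":0.0,"ty":0.0,"tz":-0.0012,"wx":0.0,"wy":0.0,"wz":-0.28},
  {"jaw":1.0,"tx":0.0,"ty":0.0,"tz":-0.0018,"wx":0.0,"wy":0.0,"wz":-0.42},
  {"jaw":1.0,"tx":0.0,"ty":0.0,"tz":-0.0022,"wx":0.0,"wy":0.0,"wz":-0.56},
  {"jaw":1.0,"tx":0.0,"ty":0.0,"tz":-0.0025,"wx":0.0,"wy":0.0,"wz":-0.7},
  {"jaw":1.0,"tx":0.0,"ty":0.0,"tz":-0.0028,"wx":0.0,"wy":0.0,"wz":-0.84},
  {"jaw":1.0,"tx":0.0,"ty":0.0,"tz":-0.0031,"wx":0.0,"wy":0.0,"wz":-0.98},
  {"jaw":1.0,"tx":0.0,"ty":0.0,"tz":-0.0035,"wx":0.0,"wy":0.0,"wz":-1.12},
])

```text
time: 6.6
eef_pos: [553.4, 38.9, 156.7]
eef_rot: [-3.141, -0.004, -2.682]
force: [-2.7, -3.9, 2.4]
grip_width: 0.518
finger_force: 38.4
```

>>> servo_tool([
  {"jaw":1.0,"tx":0.0,"ty":0.0,"tz":-0.00035,"wx":0.0,"wy":0.0,"wz":-0.14},
  {"jaw":1.0,"tx":0.0,"ty":0.0,"tz":-0.0007,"wx":0.0,"wy":0.0,"wz":-0.28},
  {"jaw":1.0,"tx":0.0,"ty":0.0,"tz":-0.00105,"wx":0.0,"wy":0.0,"wz":-0.42},
  {"jaw":1.0,"tx":0.0,"ty":0.0,"tz":-0.0014,"wx":0.0,"wy":0.0,"wz":-0.56},
  {"jaw":1.0,"tx":0.0,"ty":0.0,"tz":-0.0017,"wx":0.0,"wy":0.0,"wz":-0.7},
  {"jaw":1.0,"tx":0.0,"ty":0.0,"tz":-0.002,"wx":0.0,"wy":0.0,"wz":-0.84},
  {"jaw":1.0,"tx":0.0,"ty":0.0,"tz":-0.0023,"wx":0.0,"wy":0.0,"wz":-0.98},
  {"jaw":1.0,"tx":0.0,"ty":0.0,"tz":-0.0027,"wx":0.0,"wy":0.0,"wz":-1.12},
])

```text
time: 7.4
eef_pos: [554.2, 38.0, 159.5]
eef_rot: [3.139, -0.004, -1.563]
force: [-1.6, -3.9, 2.9]
grip_width: 0.52
finger_force: 38.3
```

>>> servo_tool([
  {"jaw":1.0,"tx":0.0,"ty":0.0,"tz":-0.00035,"wx":0.0,"wy":0.0,"wz":-0.14},
  {"jaw":1.0,"tx":0.0,"ty":0.0,"tz":-0.0007,"wx":0.0,"wy":0.0,"wz":-0.28},
  {"jaw":1.0,"tx":0.0,"ty":0.0,"tz":-0.00105,"wx":0.0,"wy":0.0,"wz":-0.42},
  {"jaw":1.0,"tx":0.0,"ty":0.0,"tz":-0.0014,"wx":0.0,"wy":0.0,"wz":-0.56},
  {"jaw":1.0,"tx":0.0,"ty":0.0,"tz":-0.0017,"wx":0.0,"wy":0.0,"wz":-0.7},
  {"jaw":1.0,"tx":0.0,"ty":0.0,"tz":-0.002,"wx":0.0,"wy":0.0,"wz":-0.84},
  {"jaw":1.0,"tx":0.0,"ty":0.0,"tz":-0.0023,"wx":0.0,"wy":0.0,"wz":-0.98},
  {"jaw":1.0,"tx":0.0,"ty":0.0,"tz":-0.0027,"wx":0.0,"wy":0.0,"wz":-1.12},
])

```text
time: 8.2
eef_pos: [555.1, 38.2, 162.3]
eef_rot: [3.138, -0.001, -0.443]
force: [0.6, -3.7, 0.3]
grip_width: 0.517
finger_force: 38.1
```

>>> servo_tool([
  {"jaw":1.0,"tx":0.0,"ty":0.0,"tz":-0.00035,"wx":0.0,"wy":0.0,"wz":-0.14},
  {"jaw":1.0,"tx":0.0,"ty":0.0,"tz":-0.0007,"wx":0.0,"wy":0.0,"wz":-0.28},
  {"jaw":1.0,"tx":0.0,"ty":0.0,"tz":-0.00095,"wx":0.0,"wy":0.0,"wz":-0.38},
  {"jaw":1.0,"tx":0.0,"ty":0.0,"tz":-0.00095,"wx":0.0,"wy":0.0,"wz":-0.38},
  {"jaw":0.3,"tx":0.0,"ty":0.0,"tz":-0.00095,"wx":0.0,"wy":0.0,"wz":-0.38},
  {"jaw":0.0,"tx":0.0,"ty":0.0,"tz":-0.00095,"wx":0.0,"wy":0.0,"wz":-0.38},
  {"jaw":0.0,"tx":0.0,"ty":0.0,"tz":-0.00095,"wx":0.0,"wy":0.0,"wz":-0.38},
  {"jaw":0.0,"tx":0.0,"ty":0.0,"tz":-0.00095,"wx":0.0,"wy":0.0,"wz":-0.38},
])

```text
time: 9.0
eef_pos: [555.0, 40.0, 163.4]
eef_rot: [-3.141, 0.001, -0.068]
force: [0.1, 0.4, 0.1]
grip_width: 0.998
finger_force: 0.0
```

Run:
```python
from h import *
print(bot.state()["joints"],bot.state()["grip_width"])
W=wrist()
r=np.hypot(W[:,0]-555,W[:,1]-39.5)
a=W[(r>50)&(r<90)&(abs(W[:,2]-132)<9)]
if len(a): 
  m=a[:,:2].mean(0); uu=np.linalg.svd(a[:,:2]-m,full_matrices=False)[2][0]; print("arms",len(a),m,np.arctan2(uu[1],uu[0]),np.percentile(a,[1,50,99],axis=0))
rel([555.5,39.6,163],0.12)
```

```text
[ 7.18807851e-02  3.65668339e-01 -2.26790280e-01  9.78979612e-01
  2.58602643e-04 -3.00199832e+00] 0.9979483145662742
arms 2009 [618.15839381  34.94951749] 3.0658739767306473 [[501.3129673   28.0006766  133.86814828]
 [623.58629726  34.77548355 136.77319436]
 [644.12964833  47.34865034 138.57990846]]
from [555.1  40.  163.5] [-3.141  0.    -0.068] j6 -3.0
t [0.4 0.4 0.5] w [-0.     0.    -0.188]
```

>>> servo_tool([
  {"jaw":0.0,"tx":0.0,"ty":0.0,"tz":0.0,"wx":0.0,"wy":0.0,"wz":0.149},
  {"jaw":0.0,"tx":0.0,"ty":0.0,"tz":0.0,"wx":0.0,"wy":0.0,"wz":0.298},
  {"jaw":0.0,"tx":0.0,"ty":0.0,"tz":0.0,"wx":0.0,"wy":0.0,"wz":0.447},
  {"jaw":0.0,"tx":0.0,"ty":0.0,"tz":0.0,"wx":0.0,"wy":0.0,"wz":0.596},
  {"jaw":0.0,"tx":0.0,"ty":0.0,"tz":0.0,"wx":0.0,"wy":0.0,"wz":0.745},
  {"jaw":0.0,"tx":0.0,"ty":0.0,"tz":0.0,"wx":0.0,"wy":0.0,"wz":0.894},
  {"jaw":0.0,"tx":0.0,"ty":0.0,"tz":0.0,"wx":0.0,"wy":0.0,"wz":1.043},
  {"jaw":0.0,"tx":0.0,"ty":0.0,"tz":0.0,"wx":0.0,"wy":0.0,"wz":1.192},
])

```text
time: 9.85
eef_pos: [555.2, 39.9, 163.5]
eef_rot: [3.141, 0.0, -1.266]
force: [0.3, -0.4, 0.3]
grip_width: 0.998
finger_force: 0.0
```

>>> servo_tool([
  {"jaw":0.0,"tx":0.0,"ty":0.0,"tz":0.0,"wx":0.0,"wy":0.0,"wz":0.149},
  {"jaw":0.0,"tx":0.0,"ty":0.0,"tz":0.0,"wx":0.0,"wy":0.0,"wz":0.298},
  {"jaw":0.0,"tx":0.0,"ty":0.0,"tz":0.0,"wx":0.0,"wy":0.0,"wz":0.447},
  {"jaw":0.0,"tx":0.0,"ty":0.0,"tz":0.0,"wx":0.0,"wy":0.0,"wz":0.596},
  {"jaw":0.0,"tx":0.0,"ty":0.0,"tz":0.0,"wx":0.0,"wy":0.0,"wz":0.745},
  {"jaw":0.0,"tx":0.0,"ty":0.0,"tz":0.0,"wx":0.0,"wy":0.0,"wz":0.894},
  {"jaw":0.0,"tx":0.0,"ty":0.0,"tz":0.0,"wx":0.0,"wy":0.0,"wz":1.043},
  {"jaw":0.0,"tx":0.0,"ty":0.0,"tz":0.0,"wx":0.0,"wy":0.0,"wz":1.192},
])

```text
time: 10.65
eef_pos: [555.2, 39.9, 163.5]
eef_rot: [3.141, -0.0, -2.458]
force: [0.0, -1.0, 0.7]
grip_width: 0.998
finger_force: 0.0
```

>>> servo_tool([
  {"jaw":0.0,"tx":0.0,"ty":0.0,"tz":0.0,"wx":0.0,"wy":0.0,"wz":0.149},
  {"jaw":0.0,"tx":0.0,"ty":0.0,"tz":0.0,"wx":0.0,"wy":0.0,"wz":0.298},
  {"jaw":0.0,"tx":0.0,"ty":0.0,"tz":0.0,"wx":0.0,"wy":0.0,"wz":0.447},
  {"jaw":0.0,"tx":0.0,"ty":0.0,"tz":0.0,"wx":0.0,"wy":0.0,"wz":0.596},
  {"jaw":0.0,"tx":0.0,"ty":0.0,"tz":0.0,"wx":0.0,"wy":0.0,"wz":0.745},
  {"jaw":0.0,"tx":0.0,"ty":0.0,"tz":0.0,"wx":0.0,"wy":0.0,"wz":0.894},
  {"jaw":0.0,"tx":0.0,"ty":0.0,"tz":0.0,"wx":0.0,"wy":0.0,"wz":1.043},
  {"jaw":0.0,"tx":0.0,"ty":0.0,"tz":0.0,"wx":0.0,"wy":0.0,"wz":1.192},
])

```text
time: 11.45
eef_pos: [555.2, 39.9, 163.5]
eef_rot: [-3.142, -0.0, 2.633]
force: [0.6, -0.5, -0.0]
grip_width: 1.004
finger_force: 0.0
```

>>> servo_tool([
  {"jaw":0.0,"tx":0.0,"ty":0.0,"tz":0.0,"wx":0.0,"wy":0.0,"wz":0.149},
  {"jaw":0.0,"tx":0.0,"ty":0.0,"tz":0.0,"wx":0.0,"wy":0.0,"wz":0.298},
  {"jaw":0.0,"tx":0.0,"ty":0.0,"tz":0.0,"wx":0.0,"wy":0.0,"wz":0.447},
  {"jaw":0.0,"tx":0.0,"ty":0.0,"tz":0.0,"wx":0.0,"wy":0.0,"wz":0.596},
  {"jaw":0.0,"tx":0.0,"ty":0.0,"tz":0.0,"wx":0.0,"wy":0.0,"wz":0.745},
  {"jaw":0.0,"tx":0.0,"ty":0.0,"tz":0.0,"wx":0.0,"wy":0.0,"wz":0.894},
  {"jaw":0.0,"tx":0.0,"ty":0.0,"tz":0.0,"wx":0.0,"wy":0.0,"wz":1.043},
  {"jaw":0.0,"tx":0.0,"ty":0.0,"tz":0.0,"wx":0.0,"wy":0.0,"wz":1.192},
])

```text
time: 12.25
eef_pos: [555.2, 39.9, 163.5]
eef_rot: [-3.141, -0.0, 1.441]
force: [-0.4, -0.3, -0.3]
grip_width: 1.002
finger_force: 0.0
```

>>> servo_tool([
  {"jaw":0.0,"tx":0.0,"ty":0.0,"tz":0.0,"wx":0.0,"wy":0.0,"wz":0.149},
  {"jaw":0.0,"tx":0.0,"ty":0.0,"tz":0.0,"wx":0.0,"wy":0.0,"wz":0.298},
  {"jaw":0.0,"tx":0.0,"ty":0.0,"tz":0.0,"wx":0.0,"wy":0.0,"wz":0.447},
  {"jaw":0.0,"tx":0.0,"ty":0.0,"tz":0.0,"wx":0.0,"wy":0.0,"wz":0.596},
  {"jaw":0.0,"tx":0.0,"ty":0.0,"tz":0.0,"wx":0.0,"wy":0.0,"wz":0.745},
  {"jaw":0.0,"tx":0.0,"ty":0.0,"tz":0.0,"wx":0.0,"wy":0.0,"wz":0.894},
  {"jaw":0.0,"tx":0.0,"ty":0.0,"tz":0.0,"wx":0.0,"wy":0.0,"wz":1.043},
  {"jaw":0.0,"tx":0.0,"ty":0.0,"tz":0.0,"wx":0.0,"wy":0.0,"wz":1.192},
])

```text
time: 13.05
eef_pos: [555.2, 39.9, 163.5]
eef_rot: [-3.141, 0.0, 0.249]
force: [-0.0, 0.5, -0.0]
grip_width: 1.0
finger_force: 0.0
```

>>> servo_tool([
  {"jaw":0.2,"tx":0.0,"ty":0.0,"tz":0.0,"wx":0.0,"wy":0.0,"wz":0.0},
  {"jaw":0.3,"tx":0.0,"ty":0.0,"tz":0.0,"wx":0.0,"wy":0.0,"wz":0.0},
  {"jaw":0.4,"tx":0.0,"ty":0.0,"tz":0.0,"wx":0.0,"wy":0.0,"wz":0.0},
  {"jaw":0.5,"tx":0.0,"ty":0.0,"tz":0.0,"wx":0.0,"wy":0.0,"wz":0.0},
  {"jaw":0.6,"tx":0.0,"ty":0.0,"tz":0.0,"wx":0.0,"wy":0.0,"wz":0.0},
  {"jaw":1.0,"tx":0.0,"ty":0.0,"tz":0.0,"wx":0.0,"wy":0.0,"wz":0.0},
  {"jaw":1.0,"tx":0.0,"ty":0.0,"tz":0.0,"wx":0.0,"wy":0.0,"wz":0.0},
  {"jaw":1.0,"tx":0.0,"ty":0.0,"tz":0.0,"wx":0.0,"wy":0.0,"wz":0.0},
])

```text
time: 13.85
eef_pos: [555.5, 39.7, 163.7]
eef_rot: [3.141, -0.0, 0.256]
force: [0.0, -0.8, 2.4]
grip_width: 0.517
finger_force: 35.5
```

>>> servo_tool([
  {"jaw":1.0,"tx":0.0,"ty":0.0,"tz":-0.0005,"wx":0.0,"wy":0.0,"wz":-0.149},
  {"jaw":1.0,"tx":0.0,"ty":0.0,"tz":-0.001,"wx":0.0,"wy":0.0,"wz":-0.298},
  {"jaw":1.0,"tx":0.0,"ty":0.0,"tz":-0.0014,"wx":0.0,"wy":0.0,"wz":-0.447},
  {"jaw":1.0,"tx":0.0,"ty":0.0,"tz":-0.0018,"wx":0.0,"wy":0.0,"wz":-0.596},
  {"jaw":1.0,"tx":0.0,"ty":0.0,"tz":-0.0022,"wx":0.0,"wy":0.0,"wz":-0.745},
  {"jaw":1.0,"tx":0.0,"ty":0.0,"tz":-0.0026,"wx":0.0,"wy":0.0,"wz":-0.894},
  {"jaw":1.0,"tx":0.0,"ty":0.0,"tz":-0.003,"wx":0.0,"wy":0.0,"wz":-1.043},
  {"jaw":1.0,"tx":0.0,"ty":0.0,"tz":-0.0034,"wx":0.0,"wy":0.0,"wz":-1.192},
])

```text
time: 14.65
eef_pos: [554.8, 39.9, 166.8]
eef_rot: [-3.14, -0.0, 1.454]
force: [-1.2, 0.3, 2.5]
grip_width: 0.518
finger_force: 35.5
```

>>> servo_tool([
  {"jaw":1.0,"tx":0.0,"ty":0.0,"tz":-0.00036,"wx":0.0,"wy":0.0,"wz":-0.149},
  {"jaw":1.0,"tx":0.0,"ty":0.0,"tz":-0.0007,"wx":0.0,"wy":0.0,"wz":-0.298},
  {"jaw":1.0,"tx":0.0,"ty":0.0,"tz":-0.0011,"wx":0.0,"wy":0.0,"wz":-0.447},
  {"jaw":1.0,"tx":0.0,"ty":0.0,"tz":-0.0014,"wx":0.0,"wy":0.0,"wz":-0.596},
  {"jaw":1.0,"tx":0.0,"ty":0.0,"tz":-0.0018,"wx":0.0,"wy":0.0,"wz":-0.745},
  {"jaw":1.0,"tx":0.0,"ty":0.0,"tz":-0.0021,"wx":0.0,"wy":0.0,"wz":-0.894},
  {"jaw":1.0,"tx":0.0,"ty":0.0,"tz":-0.0025,"wx":0.0,"wy":0.0,"wz":-1.043},
  {"jaw":1.0,"tx":0.0,"ty":0.0,"tz":-0.00285,"wx":0.0,"wy":0.0,"wz":-1.192},
])

```text
time: 15.45
eef_pos: [554.1, 39.2, 169.5]
eef_rot: [-3.139, -0.002, 2.645]
force: [-1.6, -1.7, 2.6]
grip_width: 0.518
finger_force: 35.5
```

>>> servo_tool([
  {"jaw":1.0,"tx":0.0,"ty":0.0,"tz":-0.00036,"wx":0.0,"wy":0.0,"wz":-0.149},
  {"jaw":1.0,"tx":0.0,"ty":0.0,"tz":-0.0007,"wx":0.0,"wy":0.0,"wz":-0.298},
  {"jaw":1.0,"tx":0.0,"ty":0.0,"tz":-0.0011,"wx":0.0,"wy":0.0,"wz":-0.447},
  {"jaw":1.0,"tx":0.0,"ty":0.0,"tz":-0.0014,"wx":0.0,"wy":0.0,"wz":-0.596},
  {"jaw":1.0,"tx":0.0,"ty":0.0,"tz":-0.0018,"wx":0.0,"wy":0.0,"wz":-0.745},
  {"jaw":1.0,"tx":0.0,"ty":0.0,"tz":-0.0021,"wx":0.0,"wy":0.0,"wz":-0.894},
  {"jaw":1.0,"tx":0.0,"ty":0.0,"tz":-0.0025,"wx":0.0,"wy":0.0,"wz":-1.043},
  {"jaw":1.0,"tx":0.0,"ty":0.0,"tz":-0.00285,"wx":0.0,"wy":0.0,"wz":-1.192},
])

```text
time: 16.25
eef_pos: [554.6, 38.8, 172.4]
eef_rot: [-3.141, -0.003, -2.446]
force: [-1.6, -3.2, 1.2]
grip_width: 0.519
finger_force: 35.4
```

>>> servo_tool([
  {"jaw":1.0,"tx":0.0,"ty":0.0,"tz":-0.00036,"wx":0.0,"wy":0.0,"wz":-0.149},
  {"jaw":1.0,"tx":0.0,"ty":0.0,"tz":-0.0007,"wx":0.0,"wy":0.0,"wz":-0.298},
  {"jaw":1.0,"tx":0.0,"ty":0.0,"tz":-0.0011,"wx":0.0,"wy":0.0,"wz":-0.447},
  {"jaw":1.0,"tx":0.0,"ty":0.0,"tz":-0.0014,"wx":0.0,"wy":0.0,"wz":-0.596},
  {"jaw":1.0,"tx":0.0,"ty":0.0,"tz":-0.0018,"wx":0.0,"wy":0.0,"wz":-0.745},
  {"jaw":1.0,"tx":0.0,"ty":0.0,"tz":-0.0021,"wx":0.0,"wy":0.0,"wz":-0.894},
  {"jaw":1.0,"tx":0.0,"ty":0.0,"tz":-0.0025,"wx":0.0,"wy":0.0,"wz":-1.043},
  {"jaw":1.0,"tx":0.0,"ty":0.0,"tz":-0.00285,"wx":0.0,"wy":0.0,"wz":-1.192},
])

```text
time: 17.05
eef_pos: [555.3, 39.0, 175.3]
eef_rot: [3.141, -0.002, -1.254]
force: [0.9, -2.6, 0.5]
grip_width: 0.516
finger_force: 35.5
```

>>> servo_tool([
  {"jaw":1.0,"tx":0.0,"ty":0.0,"tz":-0.00036,"wx":0.0,"wy":0.0,"wz":-0.149},
  {"jaw":1.0,"tx":0.0,"ty":0.0,"tz":-0.0007,"wx":0.0,"wy":0.0,"wz":-0.298},
  {"jaw":1.0,"tx":0.0,"ty":0.0,"tz":-0.0011,"wx":0.0,"wy":0.0,"wz":-0.447},
  {"jaw":1.0,"tx":0.0,"ty":0.0,"tz":-0.0014,"wx":0.0,"wy":0.0,"wz":-0.596},
  {"jaw":1.0,"tx":0.0,"ty":0.0,"tz":-0.0018,"wx":0.0,"wy":0.0,"wz":-0.745},
  {"jaw":1.0,"tx":0.0,"ty":0.0,"tz":-0.0021,"wx":0.0,"wy":0.0,"wz":-0.894},
  {"jaw":1.0,"tx":0.0,"ty":0.0,"tz":-0.0025,"wx":0.0,"wy":0.0,"wz":-1.043},
  {"jaw":1.0,"tx":0.0,"ty":0.0,"tz":-0.00285,"wx":0.0,"wy":0.0,"wz":-1.192},
])

```text
time: 17.85
eef_pos: [555.1, 39.5, 178.1]
eef_rot: [3.141, 0.001, -0.062]
force: [0.1, -0.8, 0.3]
grip_width: 0.516
finger_force: 35.6
```

>>> servo_tool([
  {"jaw":1.0,"tx":0.0,"ty":0.0,"tz":-0.001,"wx":0.0,"wy":0.0,"wz":0.0},
  {"jaw":1.0,"tx":0.0,"ty":0.0,"tz":-0.0015,"wx":0.0,"wy":0.0,"wz":0.0},
  {"jaw":1.0,"tx":0.0,"ty":0.0,"tz":-0.002,"wx":0.0,"wy":0.0,"wz":0.0},
  {"jaw":1.0,"tx":0.0,"ty":0.0,"tz":-0.0025,"wx":0.0,"wy":0.0,"wz":0.0},
  {"jaw":1.0,"tx":0.0,"ty":0.0,"tz":-0.003,"wx":0.0,"wy":0.0,"wz":0.0},
  {"jaw":1.0,"tx":0.0,"ty":0.0,"tz":-0.0035,"wx":0.0,"wy":0.0,"wz":0.0},
  {"jaw":1.0,"tx":0.0,"ty":0.0,"tz":-0.004,"wx":0.0,"wy":0.0,"wz":0.0},
  {"jaw":1.0,"tx":0.0,"ty":0.0,"tz":-0.004,"wx":0.0,"wy":0.0,"wz":0.0},
])

```text
time: 18.65
eef_pos: [555.2, 39.6, 182.4]
eef_rot: [3.141, 0.0, -0.068]
force: [0.1, -1.7, -2.7]
grip_width: 0.518
finger_force: 36.0
```

>>> servo_tool([
  {"jaw":1.0,"tx":0.0,"ty":0.0,"tz":-0.0005,"wx":0.0,"wy":0.0,"wz":0.0},
  {"jaw":1.0,"tx":0.0,"ty":0.0,"tz":-0.001,"wx":0.0,"wy":0.0,"wz":0.0},
  {"jaw":1.0,"tx":0.0,"ty":0.0,"tz":-0.0015,"wx":0.0,"wy":0.0,"wz":0.0},
  {"jaw":1.0,"tx":0.0,"ty":0.0,"tz":-0.002,"wx":0.0,"wy":0.0,"wz":0.0},
  {"jaw":1.0,"tx":0.0,"ty":0.0,"tz":-0.0025,"wx":0.0,"wy":0.0,"wz":0.0},
  {"jaw":1.0,"tx":0.0,"ty":0.0,"tz":-0.003,"wx":0.0,"wy":0.0,"wz":0.0},
  {"jaw":1.0,"tx":0.0,"ty":0.0,"tz":-0.0035,"wx":0.0,"wy":0.0,"wz":0.0},
  {"jaw":1.0,"tx":0.0,"ty":0.0,"tz":-0.004,"wx":0.0,"wy":0.0,"wz":0.0},
])

```text
time: 19.45
eef_pos: [555.3, 39.7, 186.4]
eef_rot: [3.141, 0.0, -0.068]
force: [-0.2, -1.4, -2.3]
grip_width: 0.52
finger_force: 36.0
```

Run:
```python
from h import *
W=wrist("pics/w2.png")
r=np.hypot(W[:,0]-555,W[:,1]-39.5)
a=W[(r>55)&(r<90)&(W[:,2]>125)&(W[:,2]<175)]
m=a[:,:2].mean(0); uu=np.linalg.svd(a[:,:2]-m,full_matrices=False)[2][0]; print("arms",len(a),np.arctan2(uu[1],uu[0]),np.percentile(a,[5,25,50,75,95],axis=0)[:,2])
print(bot.state()["force"],bot.state()["eef_pos"])
```

```text
arms 1738 2.713656907705971 [154.98635106 158.74754782 159.4898285  160.04236828 160.76029572]
[-0.07803579 -2.02921151 -2.59673688] [555.32523975  39.66047222 186.45008363]
```

The nut comes up freely: about −2.5 N, which is only its weight, and the arms have risen with the gripper. I'll lift it clear.

>>> servo_tool([
  {"jaw":1.0,"tx":0.0,"ty":0.0,"tz":-0.004,"wx":0.0,"wy":0.0,"wz":0.0},
  {"jaw":1.0,"tx":0.0,"ty":0.0,"tz":-0.01,"wx":0.0,"wy":0.0,"wz":0.0},
  {"jaw":1.0,"tx":0.0,"ty":0.0,"tz":-0.019,"wx":0.0,"wy":0.0,"wz":0.0},
  {"jaw":1.0,"tx":0.0,"ty":0.0,"tz":-0.03,"wx":0.0,"wy":0.0,"wz":0.0},
  {"jaw":1.0,"tx":0.0,"ty":0.0,"tz":-0.042,"wx":0.0,"wy":0.0,"wz":0.0},
  {"jaw":1.0,"tx":0.0,"ty":0.0,"tz":-0.056,"wx":0.0,"wy":0.0,"wz":0.0},
  {"jaw":1.0,"tx":0.0,"ty":0.0,"tz":-0.068,"wx":0.0,"wy":0.0,"wz":0.0},
  {"jaw":1.0,"tx":0.0,"ty":0.0,"tz":-0.072,"wx":0.0,"wy":0.0,"wz":0.0},
], squeeze=45)

```text
time: 20.3
eef_pos: [556.4, 40.1, 260.7]
eef_rot: [-3.141, -0.004, -0.067]
force: [0.9, -0.1, -1.3]
grip_width: 0.515
finger_force: 48.6
```

Run:
```python
from h import *
print(bot.state()["force"])
rel([506.5,-254,258],-1.1)
```

```text
[ 0.89674131 -0.14780938 -1.27643287]
from [556.4  40.1 260.7] [-3.141 -0.004 -0.067] j6 -3.0
t [-30.  296.8   2.4] w [-0.002 -0.003  1.033]
```

>>> servo_tool([
  {"jaw":1.0,"tx":-0.002,"ty":0.018,"tz":0.0,"wx":0.0,"wy":0.0,"wz":0.13},
  {"jaw":1.0,"tx":-0.006,"ty":0.055,"tz":0.0,"wx":0.0,"wy":0.0,"wz":0.26},
  {"jaw":1.0,"tx":-0.01,"ty":0.1,"tz":0.0,"wx":0.0,"wy":0.0,"wz":0.39},
  {"jaw":1.0,"tx":-0.0145,"ty":0.145,"tz":0.0,"wx":0.0,"wy":0.0,"wz":0.52},
  {"jaw":1.0,"tx":-0.019,"ty":0.19,"tz":0.0,"wx":0.0,"wy":0.0,"wz":0.65},
  {"jaw":1.0,"tx":-0.0235,"ty":0.235,"tz":0.0,"wx":0.0,"wy":0.0,"wz":0.78},
  {"jaw":1.0,"tx":-0.0275,"ty":0.275,"tz":0.0,"wx":0.0,"wy":0.0,"wz":0.91},
  {"jaw":1.0,"tx":-0.03,"ty":0.297,"tz":0.0,"wx":0.0,"wy":0.0,"wz":1.03},
])

```text
time: 21.1
eef_pos: [504.6, -257.5, 258.4]
eef_rot: [3.141, -0.001, -1.106]
force: [0.3, 0.4, -2.3]
grip_width: 0.513
finger_force: 48.6
```

>>> servo_tool([
  {"jaw":1.0,"tx":0.0,"ty":0.0,"tz":0.01,"wx":0.0,"wy":0.0,"wz":0.0},
  {"jaw":1.0,"tx":0.0,"ty":0.0,"tz":0.03,"wx":0.0,"wy":0.0,"wz":0.0},
  {"jaw":1.0,"tx":0.0,"ty":0.0,"tz":0.05,"wx":0.0,"wy":0.0,"wz":0.0},
  {"jaw":1.0,"tx":0.0,"ty":0.0,"tz":0.07,"wx":0.0,"wy":0.0,"wz":0.0},
  {"jaw":1.0,"tx":0.0,"ty":0.0,"tz":0.085,"wx":0.0,"wy":0.0,"wz":0.0},
  {"jaw":1.0,"tx":0.0,"ty":0.0,"tz":0.09,"wx":0.0,"wy":0.0,"wz":0.0},
  {"jaw":1.0,"tx":0.0,"ty":0.0,"tz":0.09,"wx":0.0,"wy":0.0,"wz":0.0},
  {"jaw":1.0,"tx":0.0,"ty":0.0,"tz":0.09,"wx":0.0,"wy":0.0,"wz":0.0},
])

```text
time: 21.9
eef_pos: [505.8, -254.3, 169.0]
eef_rot: [-3.141, -0.001, -1.097]
force: [-0.2, -0.0, -0.8]
grip_width: 0.511
finger_force: 48.6
```

Run:
```python
from h import *
W=wrist(); s=bot.state(); print(s["force"]); c=s["eef_pos"][:2]
r=np.hypot(*(W[:,:2]-c).T)
a=W[(r>55)&(r<90)&(W[:,2]>90)&(W[:,2]<170)]; print("arms top",np.percentile(a[:,2],[25,50,75]),len(a))
im,d=read_camera("side"); cv2.imwrite("pics/s2.png",cv2.resize(im[110:270,160:380,::-1],None,fx=3,fy=3))
for n in ("scene","side"):
    if n=="scene": im,d=read_camera(n)
    S=pts(n,d).reshape(-1,3); S=S[~np.isnan(S[:,0])]; r=np.hypot(*(S[:,:2]-[506.5,-254]).T)
    print(n,"floor",np.median(S[(r<55)&(S[:,2]<9)],0)); b=S[(r<40)&(S[:,2]>40)&(S[:,2]<125)]; print("nut low z",np.percentile(b[:,2],[1,5]),np.median(b,0)) if len(b) else 0
rel([506.5,-254,100],-1.1)
```

```text
[-0.80029866  0.41548098 -1.49801819]
arms top [141.24620334 142.01958341 142.56768797] 1765
scene floor [ 507.74564431 -270.06695279    3.24669093]
nut low z [79.33969007 81.82609699] [ 492.59838702 -236.12831039   98.36812649]
side floor [ 491.41920273 -258.46188217 -205.04893244]
from [ 506.  -254.8  169.5] [-3.141e+00 -2.000e-03 -1.097e+00] j6 -2.51
t [-0.6 -0.7 69.5] w [-0.001 -0.002  0.003]
```

View pics/s2.png

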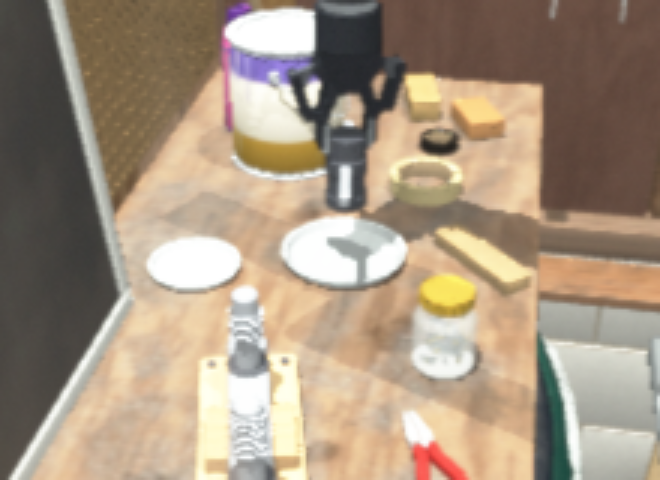

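The side view shows the nut upright in the gripper at (345,165), over the large dish at (343,252). Its rim is at about z = 79 mm, so it needs to go down about 75 mm.

>>> servo_tool([
  {"jaw":1.0,"tx":0.0,"ty":0.0,"tz":0.01,"wx":0.0,"wy":0.0,"wz":0.0},
  {"jaw":1.0,"tx":0.0,"ty":0.0,"tz":0.025,"wx":0.0,"wy":0.0,"wz":0.0},
  {"jaw":1.0,"tx":0.0,"ty":0.0,"tz":0.04,"wx":0.0,"wy":0.0,"wz":0.0},
  {"jaw":1.0,"tx":0.0,"ty":0.0,"tz":0.055,"wx":0.0,"wy":0.0,"wz":0.0},
  {"jaw":1.0,"tx":0.0,"ty":0.0,"tz":0.064,"wx":0.0,"wy":0.0,"wz":0.0},
  {"jaw":1.0,"tx":0.0,"ty":0.0,"tz":0.068,"wx":0.0,"wy":0.0,"wz":0.0},
  {"jaw":1.0,"tx":0.0,"ty":0.0,"tz":0.07,"wx":0.0,"wy":0.0,"wz":0.0},
  {"jaw":1.0,"tx":0.0,"ty":0.0,"tz":0.07,"wx":0.0,"wy":0.0,"wz":0.0},
], squeeze=30)

```text
time: 22.85
eef_pos: [505.5, -254.7, 98.6]
eef_rot: [-3.141, -0.001, -1.098]
force: [-0.3, 0.0, -1.0]
grip_width: 0.515
finger_force: 48.6
```

>>> servo_tool([
  {"jaw":1.0,"tx":0.0,"ty":0.0,"tz":0.0005,"wx":0.0,"wy":0.0,"wz":0.0},
  {"jaw":1.0,"tx":0.0,"ty":0.0,"tz":0.001,"wx":0.0,"wy":0.0,"wz":0.0},
  {"jaw":1.0,"tx":0.0,"ty":0.0,"tz":0.0015,"wx":0.0,"wy":0.0,"wz":0.0},
  {"jaw":1.0,"tx":0.0,"ty":0.0,"tz":0.002,"wx":0.0,"wy":0.0,"wz":0.0},
  {"jaw":1.0,"tx":0.0,"ty":0.0,"tz":0.0025,"wx":0.0,"wy":0.0,"wz":0.0},
  {"jaw":1.0,"tx":0.0,"ty":0.0,"tz":0.003,"wx":0.0,"wy":0.0,"wz":0.0},
  {"jaw":1.0,"tx":0.0,"ty":0.0,"tz":0.0035,"wx":0.0,"wy":0.0,"wz":0.0},
  {"jaw":1.0,"tx":0.0,"ty":0.0,"tz":0.004,"wx":0.0,"wy":0.0,"wz":0.0},
])

```text
time: 23.65
eef_pos: [505.8, -255.3, 95.8]
eef_rot: [-3.141, -0.002, -1.098]
force: [-2.0, -0.8, 10.1]
grip_width: 0.51
finger_force: 49.8
```

Contact at 10 N. I'll release gently and retreat.

>>> servo_tool([
  {"jaw":1.0,"tx":0.0,"ty":0.0,"tz":-0.0008,"wx":0.0,"wy":0.0,"wz":0.0},
  {"jaw":0.45,"tx":0.0,"ty":0.0,"tz":-0.0008,"wx":0.0,"wy":0.0,"wz":0.0},
  {"jaw":0.35,"tx":0.0,"ty":0.0,"tz":-0.0008,"wx":0.0,"wy":0.0,"wz":0.0},
  {"jaw":0.2,"tx":0.0,"ty":0.0,"tz":-0.0008,"wx":0.0,"wy":0.0,"wz":0.0},
  {"jaw":0.0,"tx":0.0,"ty":0.0,"tz":-0.0008,"wx":0.0,"wy":0.0,"wz":0.0},
  {"jaw":0.0,"tx":0.0,"ty":0.0,"tz":-0.0008,"wx":0.0,"wy":0.0,"wz":0.0},
  {"jaw":0.0,"tx":0.0,"ty":0.0,"tz":-0.0008,"wx":0.0,"wy":0.0,"wz":0.0},
  {"jaw":0.0,"tx":0.0,"ty":0.0,"tz":-0.0008,"wx":0.0,"wy":0.0,"wz":0.0},
])

```text
time: 24.45
eef_pos: [505.3, -254.6, 95.2]
eef_rot: [3.141, -0.0, -1.098]
force: [-0.9, 0.3, -0.2]
grip_width: 0.998
finger_force: 0.0
```

>>> servo_tool([
  {"jaw":0.0,"tx":0.0,"ty":0.0,"tz":-0.005,"wx":0.0,"wy":0.0,"wz":0.0},
  {"jaw":0.0,"tx":0.0,"ty":0.0,"tz":-0.015,"wx":0.0,"wy":0.0,"wz":0.0},
  {"jaw":0.0,"tx":0.0,"ty":0.0,"tz":-0.03,"wx":0.0,"wy":0.0,"wz":0.0},
  {"jaw":0.0,"tx":0.0,"ty":0.0,"tz":-0.05,"wx":0.0,"wy":0.0,"wz":0.0},
  {"jaw":0.0,"tx":0.0,"ty":0.0,"tz":-0.075,"wx":0.0,"wy":0.0,"wz":0.0},
  {"jaw":0.0,"tx":0.0,"ty":0.0,"tz":-0.1,"wx":0.0,"wy":0.0,"wz":0.0},
  {"jaw":0.0,"tx":0.0,"ty":0.0,"tz":-0.11,"wx":0.0,"wy":0.0,"wz":0.0},
  {"jaw":0.0,"tx":0.0,"ty":0.0,"tz":-0.11,"wx":0.0,"wy":0.0,"wz":0.0},
])

```text
time: 25.25
eef_pos: [506.5, -255.2, 207.4]
eef_rot: [-3.139, -0.004, -1.098]
force: [0.5, 0.1, -1.0]
grip_width: 0.996
finger_force: 0.0
```

Run:
```python
from h import *
W=wrist(); s=bot.state(); print(s["force"],s["eef_pos"],s["time"])
r=np.hypot(*(W[:,:2]-[506,-255]).T)
q=W[(r<45)&(W[:,2]>88)&(W[:,2]<110)]; print("top",len(q),np.percentile(q,[2,50,98],axis=0))
q=W[(r<95)&(W[:,2]>8)&(W[:,2]<20)]; print("rim",np.percentile(q,[1,99],axis=0))
im,d=read_camera("side"); cv2.imwrite("pics/s3.png",cv2.resize(im[110:270,160:380,::-1],None,fx=3,fy=3))
```

```text
[ 0.0889292   0.6798834  -0.55713474] [ 505.70806485 -254.75425526  205.81350051] 25.3
top 2402 [[ 485.67275464 -274.74825146   92.68459066]
 [ 506.46977345 -254.73136623   97.22760382]
 [ 526.60323331 -233.64864097   98.59054837]]
rim [[ 435.07707878 -325.26569664    8.17132864]
 [ 581.39651967 -180.33675576   16.77468216]]
```

View pics/s3.png

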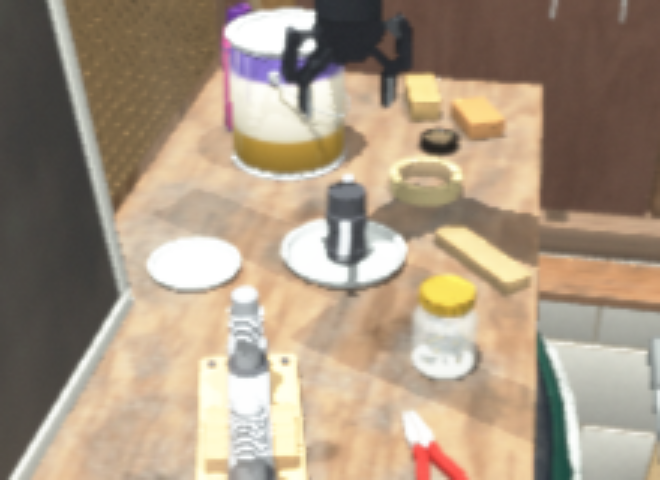

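The nut stands upright at (346,222), in the middle of the large dish. Its top is at about 97 mm, so its rim is on the dish floor, and the gripper is clear. The other things on the bench are where they were.

```bash
python3 -c "
from workcell import bot
print(bot.hand_in())"
```

```text
the job is handed in; nothing more can be done
None
```

I unscrewed the hand nut (about 1.7 turns), lifted it off freely, stood it upright near the centre of the 152 mm dish, and handed the job in at about 25 s; the hand-in call returned no verdict.

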